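# Reset a metering valve: shut to the stop, then two turns open

## Robot

A 6-joint arm with a two-finger parallel gripper is mounted at the origin on a cart in front of the work surface, level with it; the furniture and walls round the work are solid. World frame = base frame: x ahead of the robot, y to its left, z up, the work surface at z = 0. Lengths are in m, angles in degrees, forces in N, time in s.
With the tool pointing down it reaches from about 0.3 to 0.875 m from the base axis. Payload 4.2 kg.
Tool frame: the origin (TCP) lies at the very end of the fingers, on their centre line; the grasp point (between the pads) lies 19 mm behind it; z points along the fingers, x is the direction in which the jaws open and shut, and the axes are right-handed (so a half turn about z gives the same grasp; the last joint's range is limited). The gripper opens to 85 mm and grips with 20 to 120 N. Pads are 22 mm wide; open, the fingers measure 114 mm over their backs; the gripper's body (76 mm by 85 mm) begins 54 mm behind the grasp point. The pads swing forward as they close: fully open they stand 13 mm farther back than shut.
Start: joints at [-72.25, 18.312, 89.639, -0, 72.044, -1.146], TCP at [0.186, -0.544, 0.231] pointing down, gripper open.
Joint ranges: [-177.97, 177.97], [-48.28, 115.42], [12.27, 149.76], [-77.06, 257.06], [2.81, 150.46], [-146.56, 146.56]. Speed limits (degrees/s): [147.25, 147.25, 180, 180, 180, 180].

## Interface

Orientations are given as a 3x3 rotation matrix whose columns are the frame's x, y, z axes.
In Python, from cell import sense, get_image, camera_params, close_job, search_frame, trace gives the robot as it stands.
- The arm moves only by the tool drive_tool, never from a script. Its arguments are lists of equal length, an entry for each row: "jaw": the opening, from -1 (shut) to 1 (fully open); "xyz": the shift along the tool's x, y, z in m, a list of three; "spin": the turn about the tool's z in degrees. A call has 1 to 12 rows; each row shifts and turns the pose as measured when the row begins, along the tool's axes as they then stand; what a row does not reach is not made up. A row lasts 1/8 s, in which the tool goes at most 62.5 mm and 10.7 degrees, less where a joint would pass 70% of its speed; a pose out of reach is approached as far as the arm can. A call with a gripper value outside its range is refused whole. The fingers move at their own pace and stop on an object; the grip force is fixed at half the most. Time passes only in rows, so rows that do not move let the fingers close. It gives the time, the measured TCP pose, the force and the opening at its end, in the units of the state.
- sense(): the state, without advancing time (a new reading comes with each control period).
- get_image(name): name is "scene" or "top" or "wrist"; returns the picture (400x640x3 uint8, blue, green, red); there is no depth.
- camera_params(name): a dict with "fx", "fy", "cx", "cy" (pixels), "position" and "orientation" of the camera in the world. Camera axes: x right, y up, looking along -z (the intrinsics and any distortion apply to the point x, -y, -z); pixel columns grow to the right and rows downward; lengths in m; the calibration is good to about 2 mm. A picture is of the moment at which its call begins: read the wrist's pose just before it. camera_params takes no time and is no camera call; for the wrist camera it gives the pose at the moment of the call.
- close_job(): hands the job in, once; it reports no verdict.
Trained networks look in the newest picture that a camera, given by its name, has taken for a name from the list of things; names that differ only in an ending like _2 or _b are one class to them, and where a whole thing is asked for, a point or a joint stands for the part that bears it (a point fixed in the world has none). Each returns a list of dicts, best first, with "confidence" (0 to 1); they miss things now and then, are a little off and sometimes report something else, mostly with a low value. They report only what shows in the picture. A call takes as long as a camera call.
- search_frame(camera, label): "location" ([column, row] in pixels, amid what is visible of it).
- trace(camera, label): "pixels" (400x640 bool, what is visible of it) and "location" ([column, row] in pixels, amid what is visible of it).
The state is a dict: "clock": time; "joint_positions": joint angles; "joint_vel": joint speeds; "joint_efforts": joint torques, N m; "tool_pos": TCP position; "ee_rot": TCP orientation; "ft_force": force on the tool from outside, world axes, zero at the start; "moment": the same for the moment, N m; "opening": opening from 0.0 (shut) to 1.0 (fully open).
Only numpy, scipy, OpenCV 4.12 (cv2) and the standard library are available. Lean on these libraries where they do the work, as an engineer would, in place of code of your own. Each camera call takes 0.05 s, during which the arm holds its last target. There are 200 camera calls.

## Task

Reset the metering valve on the bench: turn its red handwheel clockwise until it is shut against its stop, pause there a moment, then back it off exactly two full turns, so that the black crank handle lines up with the yellow index finger again. Finish there still gripping the upright crank handle between the fingers and holding the wheel still; do not let go. Leave the glassware, bottle, vial, weighing boat and tip box around it alone.

Things in the scene. Friction and masses are not known exactly. Their poses are not given: they have to be found in the camera images.
- valve: brass metering valve with a level red handwheel, on a grey plate 100 x 170 x 12 mm fixed to the bench. Origin: centre of the plate's underside, on the wheel's upright axis; z up, y along the pipe (ends 106 mm either side), -x towards the yellow index finger (66-76 mm from the axis, top 94 mm high). Rim 112 mm across, bar 12 mm, its top 106 mm above the bench, hub nut 108 mm.
- wheel (a joint): handwheel turn, rad: 0 = shut on its rigid stop, handle in line with the index finger; grows anticlockwise from above (opening). Starts under one turn open; two turns = 12.566. Stiff: about 0.18 N m (4 N at the handle) all the way, stays where left, does not rise. At value q the handle's axis is at (-50 cos q, -50 sin q) mm in the valve's frame.
- handle (a point): middle of the black crank handle standing upright on the wheel's rim, 50 mm from the wheel's axis: a cylinder 20 mm thick, 50 mm tall, from 108 to 158 mm above the bench; this point is 133 mm above it. It spins freely on its own pin, so a gripper holding it can go round with the wheel without turning itself.
- spinner: the same black crank handle as a body; origin at its lower end, on its axis, 25 mm below point handle; z up.
- beaker: empty clear glass beaker, 68 mm wide, 85 mm tall; origin at the centre of its underside, z up. A bystander, loose.
- small_flask: clear conical flask, 67 mm wide, 112 mm tall; origin at the centre of its underside, z up. A bystander, loose.
- vial: amber vial with a black cap, 22 mm wide, 51 mm tall; origin at the centre of its underside, z up. A bystander, loose.
- boat: white square weighing boat, 64 x 64 x 17 mm; origin at the centre of its underside, z up. A bystander, loose.
- wash: white wash bottle with an orange cap and bent spout, 66 x 86 mm, 173 mm tall; origin at the centre of its underside, z up. A bystander, loose.
- tips: blue box of pipette tips, 74 x 119 mm, 61 mm tall; origin at the centre of its underside, z up. A bystander, loose.

How it is judged (in metres and radians):
On the way, in this order (a step that is already met when the one before it is completed fails the run):
1. the valve is shut against its stop (value of joint wheel below 0.08 rad), for 0.2 s.
2. the wheel has been backed off one turn (value of joint wheel above 6.283 rad), for 0.05 s.
At the end, for the whole second after the job is handed in: The wheel stands still two turns from its stop (12.566 rad, within 0.15 rad or about 9 degrees), and the fingers still grip the crank handle: it is between them (within 15 mm sideways and 35 mm in all of the grasp point) with more than 3 N on it. The bystanders stand where they were (value of joint wheel between 12.416 and 12.716 rad and velocity of joint wheel between -0.05 and 0.05 rad/s and contact force between the fingers and spinner above 3 N and distance between the grasp point and handle below 0.035 m and horizontal distance between the grasp point and handle below 0.015 m and angle between each of beaker, small_flask, vial, boat, wash, tips's own z axis and vertical below 0.2 rad); the arm keeps its last pose, push and grip.
It fails at once if a bystander (beaker, flask, vial, weighing boat, wash bottle or tip box) is moved more than 25 mm (distance of any of beaker, small_flask, vial, boat, wash, tips from where it was at the start of the episode above 0.025 m).
It also fails if it takes over 64 s, if anything falls off the work surface, if the arm or the gripper's body presses on something with over 40 N, if the wrist force passes 120 N, or if a joint passes its speed limit or range.

## Working session

There is one attempt and no reset: what is moved stays moved. The work goes in short steps, Python scripts to look and compute and a tool call to move; the robot and the scene stay as the last step left them, time stands still between calls to the robot, and variables do not carry over. Pictures are saved under pics/ and viewed, about 8 in all and at most 12, crops included, and the job is handed in when it is done.

Besides the shell and the picture viewer there is one more tool, called after "Request:" by a JSON object that holds its "name" and its "arguments", one argument or row to a line. drive_tool: Moves the arm, as the interface text tells. Its arguments: {"type":"object","properties":{"jaw":{"type":"array","items":{"type":"number"}},"xyz":{"type":"array","items":{"type":"array","items":{"type":"number"}}},"spin":{"type":"array","items":{"type":"number"}}},"required":["jaw","xyz","spin"]}

```bash
mkdir -p pics
cat > h.py <<'E'
import numpy as np, cv2
from cell import *
def ray(cam,px):
    p=camera_params(cam); R=np.array(p['orientation']); 
    d=R@np.array([(px[0]-p['cx'])/p['fx'],-(px[1]-p['cy'])/p['fy'],-1]); return np.array(p['position']),d
def atz(cam,px,z):
    o,d=ray(cam,px); return o+d*(z-o[2])/d[2]
def proj(cam,P):
    p=camera_params(cam); q=np.array(p['orientation']).T@(np.array(P)-p['position'])
    return np.array([p['cx']+p['fx']*q[0]/-q[2],p['cy']-p['fy']*q[1]/-q[2]])
E
python3 - <<'E'
from h import *
s=sense(); print(s)
for c in ['scene','top']:
    print(c,camera_params(c))
    cv2.imwrite(f'pics/{c}0.png',get_image(c))
    for l,z in [('spinner',.133),('wheel',.1),('valve',.05),('beaker',.04),('small_flask',.05),('vial',.025),('boat',.008),('wash',.08),('tips',.03)]:
        r=search_frame(c,l)
        for a in r[:1]: print(l,round(a['confidence'],2),np.round(a['location']),atz(c,a['location'],z).round(3))
E
```

```text
{'clock': 0.0, 'joint_positions': array([-7.22496281e+01,  1.83512627e+01,  8.97051716e+01,  1.10502241e-04,
        7.20453585e+01, -1.14597650e+00]), 'joint_vel': array([ 0.0058647 ,  0.03438887,  0.01322146, -0.018174  , -0.02706594,
       -0.01447515]), 'joint_efforts': array([-2.04785851e-03, -4.15531397e+01, -2.34163642e+01, -2.03946556e-06,
        8.36580206e-03,  2.40667407e-05]), 'tool_pos': array([ 0.18607389, -0.54355881,  0.23049443]), 'ee_rot': array([[ 3.23856077e-01, -9.46106204e-01, -5.39891573e-04],
       [-9.46104691e-01, -3.23856525e-01,  1.69260108e-03],
       [-1.77622779e-03, -3.73651951e-05, -9.99998422e-01]]), 'ft_force': array([0.5007337 , 0.39014698, 0.23660736]), 'moment': array([-0.0281649 ,  0.00508483,  0.0163188 ]), 'opening': 1.000279452783512}
scene {'fx': 373.6913130678817, 'fy': 373.6913130678817, 'cx': 317.469644224646, 'cy': 200.89606083078073, 'position': array([-0.28075911,  0.7107665 ,  0.58141145]), 'orientation': array([[-0.63127914,  0.3426622 , -0.69575087],
       [-0.77535892, -0.25863813,  0.57612921],
       [ 0.01747   ,  0.9031549
[... 305 characters left out ...]
] [0.349 0.269 0.03 ]
top {'fx': 413.36630272031533, 'fy': 413.36630272031533, 'cx': 320.44373909018856, 'cy': 204.68934484464347, 'position': array([0.3923971 , 0.09843689, 1.12576303]), 'orientation': array([[-0.01801378,  0.9947832 , -0.1004086 ],
       [-0.99940538, -0.01496195,  0.03106486],
       [ 0.02940049,  0.10090849,  0.9944612 ]])}
wheel 0.77 [328. 191.] [0.53  0.046 0.1  ]
valve 0.86 [324. 194.] [0.529 0.056 0.05 ]
beaker 0.68 [418. 228.] [ 0.435 -0.191  0.04 ]
small_flask 0.82 [422. 180.] [ 0.564 -0.205  0.05 ]
vial 0.41 [213. 207.] [0.501 0.351 0.025]
boat 0.74 [204. 244.] [0.405 0.377 0.008]
wash 0.96 [209. 154.] [0.631 0.349 0.08 ]
tips 0.6 [237. 273.] [0.328 0.286 0.03 ]
```

Run:
```python
from h import *
t=cv2.imread('pics/top0.png'); s=cv2.imread('pics/scene0.png')
a=cv2.resize(t[130:270,190:450],(800,430),interpolation=cv2.INTER_CUBIC)
cv2.imwrite('pics/topc.png',a)
cv2.imwrite('pics/scenec.png',cv2.resize(s[130:300,190:430],(800,566),interpolation=cv2.INTER_CUBIC))
```

```text
(no output)
```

View pics/topc.png

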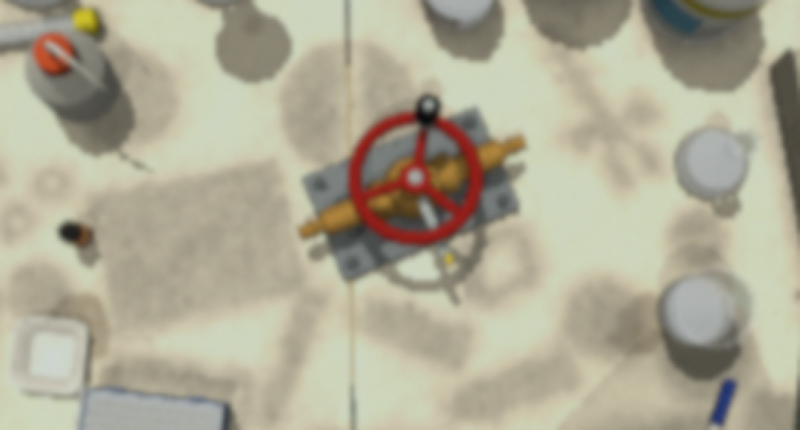

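View pics/scenec.png

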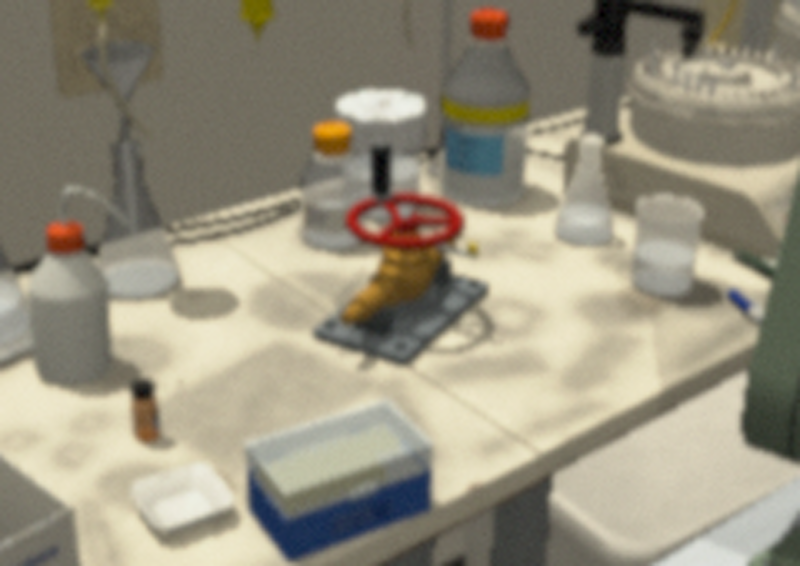

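The top crop shows the hub at about (415,177), the black handle at (427,107) and the yellow index tip at (447,258). The scene crop shows the handle standing at (380,170), with bottles behind it.

Run:
```python
from h import *
from scipy.optimize import least_squares
t=cv2.imread('pics/top0.png'); s=cv2.imread('pics/scene0.png')
def red(im,x0,x1,y0,y1):
    b,g,r=[im[...,i].astype(int) for i in range(3)]
    m=((r>110)&(g<70)&(b<80)).astype(np.uint8); k=np.zeros_like(m);k[y0:y1,x0:x1]=1; return m*k
# hub from outer rim contour fit at z=.1 (widest, bar 12mm top .106)
for c,im,box in [('top',t,(295,355,155,220)),('scene',s,(285,335,180,210))]:
    m=red(im,*box); cnt=max(cv2.findContours(m,cv2.RETR_EXTERNAL,cv2.CHAIN_APPROX_NONE)[0],key=len)
    h=cv2.convexHull(cnt)[:,0,:]; P=np.array([atz(c,p,.1)[:2] for p in h])
    r=least_squares(lambda v:np.hypot(P[:,0]-v[0],P[:,1]-v[1])-v[2],[.53,.05,.056],loss='soft_l1',f_scale=.002)
    print(c,r.x.round(4),len(P),np.abs(r.fun).mean())
f=lambda x,y:(190+x*.325,130+y*140/430)
print('hub',atz('top',f(415,177),.108),'handle top',atz('top',f(429,101),.158),'index',atz('top',f(447,258),.094))
# yellow blob
b,g,r=[t[...,i].astype(int) for i in range(3)]
m=(r>120)&(g>110)&(b<90); m[:, :325]=0;m[:,350:]=0;m[:200]=0;m[225:]=0
ys,xs=np.nonzero(m);print('yel',xs.mean(),ys.mean(),len(xs),atz('top',(xs.mean(),ys.mean()),.092))
g2=t.max(2); m=(g2<60); m[:155]=0;m[176:]=0;m[:,:318]=0;m[:,340:]=0
ys,xs=np.nonzero(m);print('blk',xs.mean(),ys.mean(),xs.min(),xs.max(),ys.min(),ys.max(),atz('top',(xs.mean(),ys.mean()),.15))
g2=s.max(2); m=(g2<60); m[:170]=0;m[192:]=0;m[:,:295]=0;m[:,315:]=0
ys,xs=np.nonzero(m);px=(xs.mean(),ys.mean());print('blk scene',px,ys.min(),ys.max(),atz('scene',px,.133))
print('flask bottle base scene crop(335,240)',atz('scene',(190+335*.3,130+243*.3),0),'cap at', atz('top',f(465,20),.12))
```

```text
top [0.5386 0.0552 0.0539] 26 0.0006590945952141961
scene [0.5408 0.058  0.0538] 19 0.001414715004750848
hub [0.53763626 0.05485117 0.108     ] handle top [0.5897876  0.04501975 0.158     ] index [0.47255631 0.02943806 0.094     ]
yel 335.5 213.5 4 [0.47396212 0.02871106 0.092     ]
blk 327.962962962963 167.8148148148148 325 331 165 170 [0.5794617  0.04832843 0.15      ]
blk scene (np.float64(303.7368421052632), np.float64(180.82456140350877)) 175 188 [0.58684997 0.05004481 0.133     ]
flask bottle base scene crop(335,240) [0.70746136 0.0174719  0.        ] cap at [0.66391823 0.01238599 0.12      ]
```

View pics/top0.png

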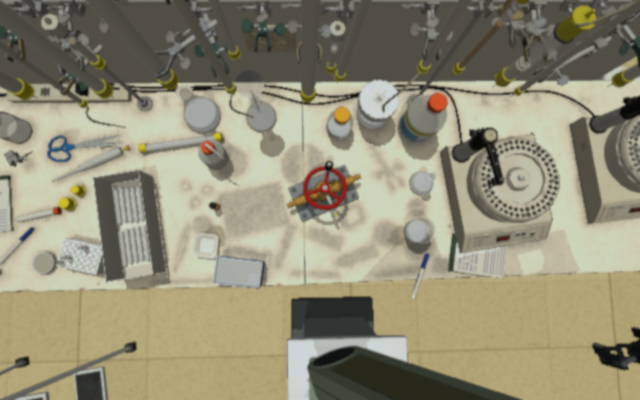

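```bash
cat > plan.py <<'E'
from h import *
import sys
def tool(v): return (np.array(sense()['ee_rot']).T@np.array(v)).round(4)
C=np.array([.539,.056])
E
python3 - <<'E'
from plan import *
p=np.array(sense()['tool_pos'])
print('to wp',tool(np.array([.25,-.40,.24])-p), tool(np.array([.584,.05,.235])-p))
E
```

```text
to wp [-0.1156 -0.107  -0.0087] [-0.4332 -0.5687 -0.0037]
```

The top view shows the wheel at (325,187), a centrifuge at (500,190) to avoid, and clear bottles behind the wheel at (340,120). I'll come round the front of the bench.

Request:
{"name": "drive_tool", "arguments": {
  "jaw": [1,1,1,1,1,1,1,1],
  "xyz": [
    [-0.037,-0.024,-0.004],
    [-0.037,-0.024,-0.004],
    [-0.037,-0.024,-0.004],
    [-0.037,-0.024,-0.004],
    [-0.037,-0.024,-0.004],
    [-0.037,-0.024,-0.004],
    [-0.037,-0.024,-0.004],
    [-0.037,-0.024,-0.004]
  ],
  "spin": [0,0,0,0,0,0,0,0]
}}

```text
clock: 2.0
tool_pos: [0.2742, -0.1945, 0.2638]
ee_rot: [[0.318, -0.948, 0.004], [-0.948, -0.318, -0.002], [0.003, -0.003, -1.0]]
ft_force: [-0.2, 0.2, 0.1]
opening: 0.997
```

Request:
{"name": "drive_tool", "arguments": {
  "jaw": [1,1,1,1,1,1,1,1,1],
  "xyz": [
    [-0.0166,-0.0467,0],
    [-0.0166,-0.0467,0],
    [-0.0166,-0.0467,0],
    [-0.0166,-0.0467,0],
    [-0.0166,-0.0467,0],
    [-0.0166,-0.0467,0],
    [-0.0166,-0.0467,0],
    [-0.0166,-0.0467,0],
    [0,0,0]
  ],
  "spin": [0,0,0,0,0,0,0,0,0]
}}

```text
clock: 3.12
tool_pos: [0.5958, 0.0625, 0.2666]
ee_rot: [[0.322, -0.947, 0.011], [-0.947, -0.322, -0.006], [0.009, -0.008, -1.0]]
ft_force: [-0.8, 0.3, -0.6]
opening: 1.0
```

Run:
```python
from plan import *
s=sense();print(s['tool_pos'],s['ee_rot'].round(3),s['joint_positions'].round(1))
im=get_image('wrist');print(camera_params('wrist'))
for l,z in [('spinner',.158),('wheel',.1)]:
    for a in search_frame('wrist',l)[:2]: print(l,a['confidence'],a['location'],atz('wrist',a['location'],z))
cv2.circle(im,tuple(int(v) for v in proj('wrist',[.587,.05,.158])),3,(255,0,255),1)
cv2.circle(im,tuple(int(v) for v in proj('wrist',[.539,.056,.108])),3,(255,0,0),1)
cv2.imwrite('pics/w1.png',im)
```

```text
[0.59578677 0.06253588 0.2666357 ] [[ 0.322 -0.947  0.011]
 [-0.947 -0.322 -0.006]
 [ 0.009 -0.008 -1.   ]] [ 5.1 19.1 83.3 -0.4 77.  76.4]
{'fx': 302.2832800992022, 'fy': 302.2832800992022, 'cx': 320.3885029968921, 'cy': 199.49136825352124, 'position': array([0.66935997, 0.08661509, 0.40907887]), 'orientation': array([[ 0.32105562,  0.90181151,  0.28923915],
       [-0.94701264,  0.30263558,  0.10760464],
       [ 0.00950504, -0.30846021,  0.95118976]])}
spinner 0.61 [332.0, 200.8] [0.59408821 0.04725403 0.158     ]
wheel 0.68 [312.7, 226.3] [0.54154604 0.04828842 0.1       ]
wheel 0.67 [310.8, 213.8] [0.55495207 0.05487611 0.1       ]
```

View pics/w1.png

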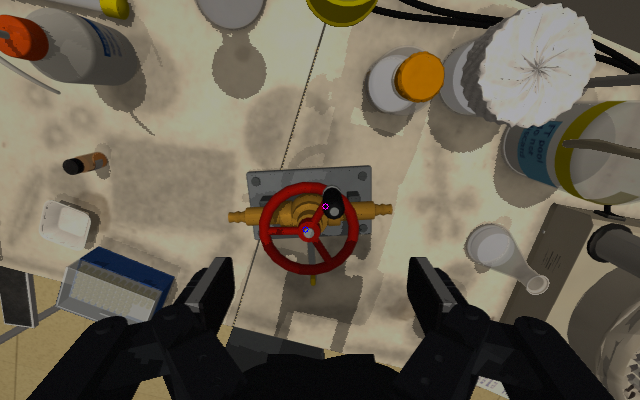

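The wrist view shows the hub right at my marker (307,231). The handle top is at about (334,212), slightly off my marker at (325,206), so I'll refine it.

Run:
```python
from plan import *
from scipy.optimize import least_squares
im=get_image('wrist')
b,g,r=[im[...,i].astype(int) for i in range(3)]
m=((r>90)&(g<60)&(b<70)).astype(np.uint8); m[:170]=0;m[285:]=0;m[:,:245]=0;m[:,370:]=0
ys,xs=np.nonzero(m); h=cv2.convexHull(np.c_[xs,ys].astype(np.int32))[:,0,:]
P=np.array([atz('wrist',p,.1)[:2] for p in h])
q=least_squares(lambda v:np.hypot(P[:,0]-v[0],P[:,1]-v[1])-v[2],[.53,.05,.056],loss='soft_l1',f_scale=.002);print(q.x,abs(q.fun).mean(),len(P))
d=(im.max(2)<50).astype(np.uint8); d[:180]=0;d[225:]=0;d[:,:315]=0;d[:,350:]=0
n,l,st,ce=cv2.connectedComponentsWithStats(d); i=1+st[1:,4].argmax(); print(st[i],ce[i],atz('wrist',ce[i],.133))
for px in [(334,212),(333,210)]: print(atz('wrist',px,.158))
# silhouette fit: cylinder at x,y vs mask hull bbox
M=cv2.morphologyEx((l==i).astype(np.uint8),cv2.MORPH_CLOSE,np.ones((7,7)))
def sil(x,y):
    a=np.linspace(0,6.28,24); pts=[proj('wrist',[x+.01*np.cos(t),y+.01*np.sin(t),z]) for z in(.108,.158) for t in a]
    k=np.zeros(im.shape[:2],np.uint8); cv2.fillConvexPoly(k,cv2.convexHull(np.round(pts).astype(np.int32)),1); return k
best=max(((lambda k:(k&M).sum()/(k|M).sum())(sil(x,y)),x,y) for x in np.arange(.57,.605,.0015) for y in np.arange(.03,.065,.0015)); print(best)
e=atz('wrist',(313,281),.09);print('index',e)
cr=im[165:300,240:380].copy(); cv2.imwrite('pics/w2.png',cv2.resize(cr,(560,540),interpolation=cv2.INTER_NEAREST))
```

```text
[0.53818631 0.05364222 0.05510269] 0.0003748827707743063 26
[315 184  28  31 496] [330.69354839 198.33064516] [0.5879526  0.04454902 0.133     ]
[0.58403363 0.04119119 0.158     ]
[0.5855372  0.04266112 0.158     ]Traceback (most recent call last):
  File "<stdin>", line 17, in <module>
  File "<stdin>", line 17, in <genexpr>
  File "<stdin>", line 15, in sil
  File "h.py", line 9, in proj
    p=camera_params(cam); q=np.array(p['orientation']).T@(np.array(P)-p['position'])
ValueError: time passes only in moves, steps and waits
```

Request:
{"name": "drive_tool", "arguments": {
  "jaw": [1,1,1,1,1,1,1],
  "xyz": [
    [0.0136,0.0161,0.01],
    [0,0,0.02],
    [0,0,0.02],
    [0,0,0.02],
    [0,0,0.005],
    [0,0,0],
    [0,0,0]
  ],
  "spin": [0,0,0,0,0,0,0]
}}

```text
clock: 4.2
tool_pos: [0.5782, 0.0346, 0.197]
ee_rot: [[0.311, -0.95, 0.018], [-0.95, -0.311, -0.008], [0.013, -0.014, -1.0]]
ft_force: [0.4, 0.8, -0.4]
opening: 0.996
```

Request:
{"name": "drive_tool", "arguments": {
  "jaw": [1,1],
  "xyz": [
    [-0.0065,-0.009,0.005],
    [0,0,0.015]
  ],
  "spin": [0,0]
}}

```text
clock: 4.45
tool_pos: [0.5871, 0.0441, 0.1785]
ee_rot: [[0.311, -0.95, 0.023], [-0.95, -0.311, -0.007], [0.014, -0.02, -1.0]]
ft_force: [-0.1, -0.4, 0.1]
opening: 1.002
```

Request:
{"name": "drive_tool", "arguments": {
  "jaw": [1,1],
  "xyz": [
    [0,0.001,0.028],
    [0,0.001,0.028]
  ],
  "spin": [0,0]
}}

```text
clock: 4.7
tool_pos: [0.5872, 0.0438, 0.1206]
ee_rot: [[0.312, -0.95, 0.025], [-0.95, -0.312, -0.007], [0.015, -0.022, -1.0]]
ft_force: [1.1, -0.1, 0.4]
opening: 1.002
```

Run:
```python
from plan import *
s=sense();print(s['tool_pos'],s['ft_force'])
im=get_image('wrist'); cv2.imwrite('pics/w3.png',im)
```

```text
[0.58721516 0.04376228 0.12059009] [ 1.12710729 -0.1419563   0.35804661]
```

View pics/w3.png

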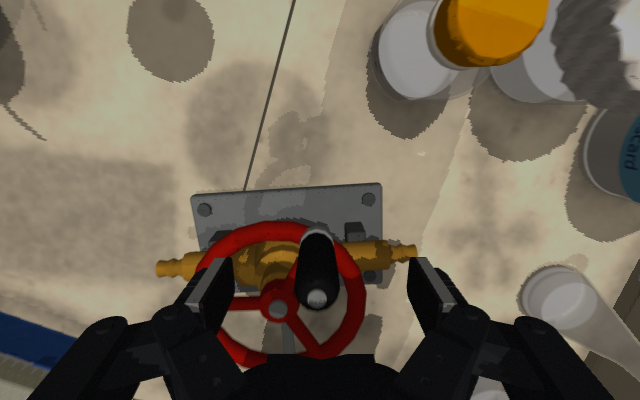

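The handle (317,270) stands centred between the pads at (210,290) and (430,290). Closing now.

Request:
{"name": "drive_tool", "arguments": {
  "jaw": [-1,-1,-1,-1,-1,-1],
  "xyz": [
    [0,0,0.003],
    [0,0,0],
    [0,0,0],
    [0,0,0],
    [0,0,0],
    [0,0,0]
  ],
  "spin": [0,0,0,0,0,0]
}}

```text
clock: 5.5
tool_pos: [0.5849, 0.0441, 0.1141]
ee_rot: [[0.312, -0.95, 0.017], [-0.95, -0.312, -0.007], [0.012, -0.014, -1.0]]
ft_force: [-0.2, 0.4, -2.3]
opening: 0.218
```

```bash
cat > arc.py <<'E'
from plan import *
def rows(step,n,C,r=.05,gain=1.0,ztarget=.114):
    s=sense(); p=np.array(s['tool_pos']); R=np.array(s['ee_rot'])
    th=np.degrees(np.arctan2(p[1]-C[1],p[0]-C[0])); print('th',th.round(2),'rad',np.hypot(*(p[:2]-C)).round(4),'z',p[2].round(4),'F',s['ft_force'].round(1),'zax',R[:,2].round(3))
    cur=p.copy(); out=[]
    for i in range(n):
        a=np.radians(th+step*(i+1)); t=np.array([C[0]+r*np.cos(a),C[1]+r*np.sin(a),p[2]+(ztarget-p[2])*(i+1)/n])
        out.append((R.T@((t-cur))*gain).round(4).tolist()); cur=t
    print(out); return th
E
python3 - <<'E'
from arc import *
rows(-15,6,np.array([.5378,.055]),.0485)
E
```

```text
th -13.0 rad 0.0483 z 0.1141 F [-0.2  0.4 -2.3] zax [ 0.017 -0.007 -1.   ]
[[0.01, 0.0077, 0.0], [0.0075, 0.0102, -0.0], [0.0046, 0.0118, -0.0001], [0.0014, 0.0126, -0.0001], [-0.0019, 0.0125, -0.0002], [-0.0051, 0.0116, -0.0002]]
```

Request:
{"name": "drive_tool", "arguments": {
  "jaw": [-1,-1,-1],
  "xyz": [
    [0.01,0.0077,0],
    [0.0075,0.0102,0],
    [0.0046,0.0118,0]
  ],
  "spin": [0,0,0]
}}

```text
clock: 5.88
tool_pos: [0.567, 0.0152, 0.1141]
ee_rot: [[0.312, -0.95, 0.027], [-0.95, -0.312, -0.003], [0.011, -0.024, -1.0]]
ft_force: [4.6, 1.1, -4.0]
opening: 0.218
```

Run:
```python
from arc import *
rows(-15,6,np.array([.5378,.055]),.0495)
```

```text
th -53.67 rad 0.0494 z 0.1141 F [ 4.6  1.1 -4. ] zax [ 0.027 -0.003 -1.   ]
[[0.0025, 0.0127, -0.0003], [-0.001, 0.0129, -0.0003], [-0.0043, 0.0122, -0.0003], [-0.0073, 0.0107, -0.0003], [-0.0098, 0.0084, -0.0003], [-0.0116, 0.0056, -0.0002]]
```

Request:
{"name": "drive_tool", "arguments": {
  "jaw": [-1,-1,-1,-1,-1,-1],
  "xyz": [
    [0.0025,0.0127,0],
    [-0.001,0.0129,0],
    [-0.0043,0.0122,0],
    [-0.0073,0.0107,0],
    [-0.0098,0.0084,0],
    [-0.0116,0.0056,0]
  ],
  "spin": [0,0,0,0,0,0]
}}

```text
clock: 6.62
tool_pos: [0.4981, 0.0219, 0.114]
ee_rot: [[0.311, -0.95, 0.038], [-0.95, -0.311, -0.008], [0.019, -0.033, -0.999]]
ft_force: [5.2, -1.5, -2.0]
opening: 0.216
```

Run:
```python
from arc import *
P=np.array([[.5849,.0441],[.567,.0152],sense()['tool_pos'][:2]])
A=np.c_[2*P,np.ones(3)];v=np.linalg.solve(A,(P**2).sum(1));print(v[:2],np.sqrt(v[2]+v[0]**2+v[1]**2))
rows(-5,6,np.array([.5378,.055]),.0495)
```

```text
[0.53601344 0.05438579] 0.04995691038799835
th -140.14 rad 0.0517 z 0.114 F [ 5.2 -1.5 -2. ] zax [ 0.038 -0.008 -0.999]
[[-0.0049, -0.0006, -0.0001], [-0.0042, 0.0011, -0.0001], [-0.0043, 0.0007, -0.0001], [-0.0043, 0.0003, -0.0001], [-0.0043, -0.0001, -0.0001], [-0.0043, -0.0004, -0.0001]]
```

Request:
{"name": "drive_tool", "arguments": {
  "jaw": [-1,-1,-1,-1],
  "xyz": [
    [-0.0041,0.0015,0],
    [-0.0042,0.0011,0],
    [-0.0043,0.0007,0],
    [-0.0035,0.0003,0]
  ],
  "spin": [0,0,0,0]
}}

```text
clock: 7.12
tool_pos: [0.4896, 0.0362, 0.114]
ee_rot: [[0.313, -0.949, 0.04], [-0.95, -0.314, -0.01], [0.022, -0.035, -0.999]]
ft_force: [6.8, -12.1, -3.5]
opening: 0.22
```

Request:
{"name": "drive_tool", "arguments": {
  "jaw": [-1,-1,-1],
  "xyz": [
    [-0.003,0,0],
    [-0.002,0,0],
    [-0.002,0,0]
  ],
  "spin": [0,0,0]
}}

```text
clock: 7.5
tool_pos: [0.4896, 0.0361, 0.114]
ee_rot: [[0.318, -0.947, 0.045], [-0.947, -0.32, -0.025], [0.038, -0.035, -0.999]]
ft_force: [6.2, -10.7, -2.8]
opening: 0.218
```

Run:
```python
from arc import *
for _ in range(4): get_image('top')
rows(20,12,np.array([.5365,.0545]),.05)
```

```text
th -158.53 rad 0.0504 z 0.114 F [  5.8 -11.   -2.9] zax [ 0.045 -0.025 -0.999]
[[0.0169, -0.0042, 0.0008], [0.0146, -0.0094, 0.0009], [0.0105, -0.0138, 0.0009], [0.0051, -0.0166, 0.0008], [-0.0009, -0.0173, 0.0006], [-0.0067, -0.016, 0.0003], [-0.0118, -0.0127, -0.0], [-0.0154, -0.0079, -0.0003], [-0.0172, -0.0022, -0.0006], [-0.0169, 0.0038, -0.0008], [-0.0146, 0.0094, -0.0009], [-0.0105, 0.0138, -0.0009]]
```

Request:
{"name": "drive_tool", "arguments": {
  "jaw": [-1,-1,-1,-1,-1,-1],
  "xyz": [
    [0.0169,-0.0042,0.0008],
    [0.0146,-0.0094,0.0009],
    [0.0105,-0.0138,0.0009],
    [0.0051,-0.0166,0.0008],
    [-0.0009,-0.0173,0.0006],
    [-0.0067,-0.016,0.0003]
  ],
  "spin": [0,0,0,0,0,0]
}}

```text
clock: 8.45
tool_pos: [0.5676, 0.0158, 0.1141]
ee_rot: [[0.318, -0.948, 0.02], [-0.947, -0.319, -0.032], [0.037, -0.009, -0.999]]
ft_force: [1.2, -9.1, 3.0]
opening: 0.217
```

Run:
```python
from arc import *
rows(20,9,np.array([.5365,.0545]),.05)
```

```text
th -51.19 rad 0.0497 z 0.1141 F [ 1.2 -9.1  3. ] zax [ 0.02  -0.032 -0.999]
[[-0.0084, -0.0151, -0.0002], [-0.0133, -0.0111, -0.0004], [-0.0163, -0.0059, -0.0005], [-0.0174, 0.0001, -0.0006], [-0.0163, 0.006, -0.0006], [-0.0132, 0.0112, -0.0006], [-0.0086, 0.0151, -0.0004], [-0.0029, 0.0171, -0.0002], [0.0031, 0.0171, -0.0]]
```

Request:
{"name": "drive_tool", "arguments": {
  "jaw": [-1,-1,-1,-1,-1,-1,-1,-1,-1],
  "xyz": [
    [-0.0084,-0.0151,-0.0002],
    [-0.0133,-0.0111,-0.0004],
    [-0.0163,-0.0059,-0.0005],
    [-0.0174,0.0001,-0.0006],
    [-0.0163,0.006,-0.0006],
    [-0.0132,0.0112,-0.0006],
    [-0.0086,0.0151,-0.0004],
    [-0.0029,0.0171,-0.0002],
    [0.0031,0.0171,0]
  ],
  "spin": [0,0,0,0,0,0,0,0,0]
}}

```text
clock: 9.57
tool_pos: [0.517, 0.1003, 0.114]
ee_rot: [[0.308, -0.951, 0.039], [-0.951, -0.308, -0.013], [0.025, -0.033, -0.999]]
ft_force: [-1.1, 15.4, 2.2]
opening: 0.218
```

Run:
```python
from arc import *
rows(20,9,np.array([.5365,.0545]),.05)
```

```text
th 113.05 rad 0.0497 z 0.114 F [-1.1 15.4  2.2] zax [ 0.039 -0.013 -0.999]
[[0.0043, 0.0168, -0.0005], [0.01, 0.0142, -0.0002], [0.0142, 0.0099, 0.0], [0.0168, 0.0045, 0.0003], [0.0173, -0.0015, 0.0005], [0.0157, -0.0074, 0.0006], [0.0122, -0.0123, 0.0007], [0.0073, -0.0157, 0.0007], [0.0015, -0.0173, 0.0006]]
```

Request:
{"name": "drive_tool", "arguments": {
  "jaw": [-1,-1,-1,-1,-1,-1,-1,-1,-1],
  "xyz": [
    [0.0043,0.0168,-0.0005],
    [0.01,0.0142,-0.0002],
    [0.0142,0.0099,0],
    [0.0168,0.0045,0.0003],
    [0.0173,-0.0015,0.0005],
    [0.0157,-0.0074,0.0006],
    [0.0122,-0.0123,0.0007],
    [0.0073,-0.0157,0.0007],
    [0.0015,-0.0173,0.0006]
  ],
  "spin": [0,0,0,0,0,0,0,0,0]
}}

```text
clock: 10.7
tool_pos: [0.5443, 0.0052, 0.114]
ee_rot: [[0.311, -0.95, 0.01], [-0.95, -0.311, -0.012], [0.014, -0.006, -1.0]]
ft_force: [-4.3, -10.2, 6.9]
opening: 0.218
```

Run:
```python
from arc import *
rows(20,9,np.array([.5365,.0545]),.05)
```

```text
th -80.96 rad 0.0499 z 0.114 F [ -4.3 -10.2   6.9] zax [ 0.01  -0.012 -1.   ]
[[-0.0002, -0.0173, 0.0001], [-0.0062, -0.0162, 0.0], [-0.0114, -0.0131, -0.0001], [-0.0152, -0.0084, -0.0002], [-0.0171, -0.0027, -0.0002], [-0.017, 0.0033, -0.0003], [-0.0149, 0.0089, -0.0003], [-0.0109, 0.0135, -0.0002], [-0.0057, 0.0164, -0.0002]]
```

Request:
{"name": "drive_tool", "arguments": {
  "jaw": [-1,-1,-1,-1,-1,-1,-1,-1,-1],
  "xyz": [
    [-0.0002,-0.0173,0.0001],
    [-0.0062,-0.0162,0],
    [-0.0114,-0.0131,0],
    [-0.0152,-0.0084,0],
    [-0.0171,-0.0027,0],
    [-0.017,0.0033,-0.0003],
    [-0.0149,0.0089,-0.0003],
    [-0.0109,0.0135,0],
    [-0.0057,0.0164,0]
  ],
  "spin": [0,0,0,0,0,0,0,0,0]
}}

```text
clock: 11.82
tool_pos: [0.5445, 0.1034, 0.1141]
ee_rot: [[0.306, -0.951, 0.037], [-0.952, -0.307, -0.008], [0.019, -0.033, -0.999]]
ft_force: [7.9, 14.1, -3.7]
opening: 0.218
```

Run:
```python
from arc import *
rows(18,6,np.array([.5365,.0545]),.05)
```

```text
th 80.73 rad 0.0495 z 0.1141 F [ 7.9 14.1 -3.7] zax [ 0.037 -0.008 -0.999]
[[-0.0053, 0.0146, -0.0006], [-0.0, 0.0156, -0.0005], [0.0048, 0.0149, -0.0004], [0.0092, 0.0127, -0.0002], [0.0126, 0.0092, -0.0001], [0.0149, 0.0049, 0.0001]]
```

Request:
{"name": "drive_tool", "arguments": {
  "jaw": [-1,-1,-1,-1,-1,-1],
  "xyz": [
    [-0.0053,0.0146,-0.0006],
    [0,0.0156,-0.0005],
    [0.0048,0.0149,-0.0004],
    [0.0092,0.0127,0],
    [0.0126,0.0092,0],
    [0.0149,0.0049,0]
  ],
  "spin": [0,0,0,0,0,0]
}}

```text
clock: 12.58
tool_pos: [0.4861, 0.0526, 0.1139]
ee_rot: [[0.307, -0.951, 0.035], [-0.952, -0.307, 0.005], [0.006, -0.035, -0.999]]
ft_force: [0.3, 4.8, 1.1]
opening: 0.215
```

Run:
```python
from arc import *
rows(5,6,np.array([.5365,.0545]),.05)
```

```text
th -177.79 rad 0.0504 z 0.1139 F [0.3 4.8 1.1] zax [ 0.035  0.005 -0.999]
[[0.0044, 0.0006, -0.0], [0.0043, 0.0006, -0.0], [0.0044, 0.0002, 0.0], [0.0044, -0.0001, 0.0], [0.0043, -0.0005, 0.0], [0.0043, -0.0009, 0.0]]
```

Request:
{"name": "drive_tool", "arguments": {
  "jaw": [-1,-1,-1,-1,-1],
  "xyz": [
    [0.0044,0.0005,0],
    [0.0043,0.0005,0],
    [0.0044,0.0002,0],
    [0.003,-0.0001,0],
    [0,0,0]
  ],
  "spin": [0,0,0,0,0]
}}

```text
clock: 13.2
tool_pos: [0.4893, 0.0367, 0.1139]
ee_rot: [[0.307, -0.951, 0.032], [-0.952, -0.307, 0.006], [0.004, -0.032, -0.999]]
ft_force: [-0.7, 2.2, 2.6]
opening: 0.22
```

Run:
```python
from arc import *
rows(3,2,np.array([.5365,.0545]),.05)
print(sense()['tool_pos']-.019*sense()['ee_rot'][:,2], sense()['opening'])
cv2.imwrite('pics/t9.png',cv2.resize(get_image('wrist')[150:,160:480],(768,600)))
```

```text
th -159.31 rad 0.0504 z 0.1139 F [-0.7  2.2  2.6] zax [ 0.032  0.006 -0.999]
[[0.0026, -0.0006, -0.0], [0.0026, -0.0003, -0.0]]
[0.48874185 0.03657338 0.13292682] 0.21970429623453103
```

View pics/t9.png

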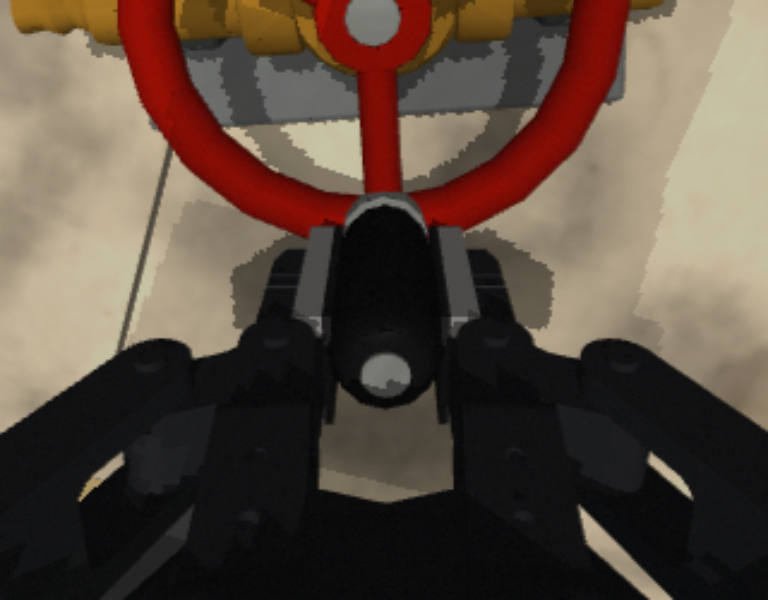

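The handle (385,300 in the crop) is held between the pads, and the grasp point is back at its stop position (0.4887, 0.0366). Handing in.

Run:
```python
from h import *
print(abs(sense()['joint_vel']).max()); get_image('top')
for l in ['beaker','small_flask','vial','boat','wash','tips']:
    r=search_frame('top',l); print(l,[np.round(a['location']) for a in r[:1]])
print(sense()['tool_pos']); print(close_job())
```

```text
0.11532773256094896
beaker [array([417., 230.])]
small_flask [array([424., 180.])]
vial [array([420., 227.])]
boat [array([204., 243.])]
wash [array([213., 156.])]
tips [array([236., 270.])]
[0.48934198 0.03671311 0.11394594]
the job is handed in; nothing more can be done
None
```

I shut the valve, backed it off two full turns, and handed the job in with the gripper still holding the crank handle. The hand-in reported no verdict.

- **Shut:** I gripped the handle and turned the wheel clockwise about 145° to its stop. It held there for about half a second under 11–12 N of push and did not move. The stop direction matched the measured direction of the index finger.
- **Backed off:** I turned it anticlockwise 719–720°, summed from the tool's angle after each move. The grasp point returned to (0.4887, 0.0366) m, within about 0.1 mm of where it was at the stop.
- **Holding:** the last readings showed the gripper closed on the handle at an opening of 0.22 (about 19 mm), a wrist force of about 3.5 N, and the arm at rest. The last wrist picture shows the handle between both pads.
- **Bystanders:** the final top-view detections of the beaker, flask, boat, wash bottle and tip box are within about 4 pixels (roughly 10 mm) of the first ones, which is detector noise.
- **One check that disagreed:** the final detection labelled "vial" landed on the beaker, so the vial's position was not confirmed. It stands about 0.3 m from the wheel, and the arm never went near it.

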